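# Load the dough press and balance its lid

## Robot

A 6-joint arm with a two-finger parallel gripper is mounted at the origin on the work surface. World frame = base frame: x ahead of the robot, y to its left, z up, the work surface at z = 0. Lengths are in m, angles in degrees, forces in N, time in s.
With the tool pointing down it reaches from about 0.3 to 0.75 m from the base axis. Payload 8.5 kg.
Tool frame: the origin (TCP) lies on the centre line of the jaws, within the pads' length; the fingertips stand 14 mm ahead of it and the grasp point (between the pads) lies 5 mm behind it; z points along the fingers, x is the direction in which the jaws open and shut, and the axes are right-handed (so a half turn about z gives the same grasp; the last joint's range is limited). The gripper opens to 85 mm and grips with 20 to 120 N. Pads are 22 mm wide; open, the fingers measure 114 mm over their backs; the gripper's body (76 mm by 85 mm) begins 54 mm behind the grasp point. The pads swing forward as they close: fully open they stand 13 mm farther back than shut.
Start: joints at [64.899, 21.807, 74.336, -0, 83.858, -12.336], TCP at [0.122, 0.536, 0.245] pointing down, gripper open.
Joint ranges: [-178.18, 178.18], [-50.72, 133.34], [12.68, 142.11], [-81.47, 261.47], [9.98, 163.14], [-165.26, 165.26]. Speed limits (degrees/s): [136.94, 136.94, 180, 180, 180, 180].

## Interface

Orientations are given as a 3x3 rotation matrix whose columns are the frame's x, y, z axes.
In Python, from rig import * gives the robot as it stands.
- The arm moves only by the shell command python3 -m crank 'ROWS' [FORCE]. ROWS is JSON, one flat list of numbers, 7 for each row, row after row: the turn, a rotation vector about the world's x, y, z in rad, then the shift along the world's x, y, z in m, then the opening in per cent of the stroke, from 0 (shut) to 100 (fully open). A call has 1 to 20 rows; each row shifts and turns the commanded pose from where the row before left it; what a row does not reach is not made up. A row lasts 1/10 s, in which the tool goes at most 50 mm and 8.59 degrees, less where a joint would pass 70% of its speed; a pose out of reach is approached as far as the arm can. A call is refused whole if a number of a shift passes 0.05 or a number of a turn 0.15, either way. A call with a gripper value outside its range is refused whole. The fingers move at their own pace and stop on an object; FORCE is the grip in N (left out, the last holds). Time passes only in rows, so rows that do not move let the fingers close. It gives the time, the measured TCP pose, the force and the opening at its end, in the units of the state.
- observe(): the state, without advancing time (a new reading comes with each control period).
- get_image(name): name is "side" or "top" or "wrist"; returns a dict with "frame" (480x640x3 uint8, red, green, blue), "fov_y" (degrees; the focal length in pixels is half the picture's height over the tangent of half this angle, whatever the lens; pixels are square), "cx", "cy" (the principal point, pixels), "world_to_cam" (4x4, takes a point from world to camera coordinates). Camera axes: x right, y up, looking along -z (the intrinsics and any distortion apply to the point x, -y, -z); pixel columns grow to the right and rows downward; lengths in m; the calibration is good to about 2 mm. A picture is of the moment at which its call begins. There is no depth.
- close_job(): hands the job in, once; it reports no verdict.
The state is a dict: "time_s": time; "q": joint angles; "qvel": joint speeds; "joint_efforts": joint torques, N m; "position": TCP position; "tool_rot": TCP orientation; "ft_force": force on the tool from outside, world axes, zero at the start; "wrist_torque": the same for the moment, N m; "grip_width": finger opening in m.
Only numpy, scipy, OpenCV 4.12 (cv2) and the standard library are available. Lean on these libraries where they do the work, as an engineer would, in place of code of your own. Each camera call takes 0.05 s, during which the arm holds its last target. There are 200 camera calls.

## Task

Fit the oblong white forming block with the nose into the matching pocket of the dough press, flat and fully home, and let go of it. Then grip the handle roller on the press lid, swing the lid gently up off its rest posts to its balance point, where it stands upright over its hinge, and finish while still gripping the handle and holding the lid still there, ready for someone to hook up its stay. Do not let the lid drop or fall either way, and leave the other things on the table where they are.

Things in the scene. Friction and masses are not known exactly. Their poses are not given: they have to be found in the camera images.
- press: Dough press fixed to the table: bright metal base 190 (x) x 150 (y) mm, top face 25 mm above the table, its level hinge along its x axis on the -y side, two upright rest posts behind the hinge (further -y, 77 mm high, at 121 mm from the base centre). Rubber stops 26 mm high stand on the top face at its two +y corners (x +-85, y 67 mm). Origin: centre of the base's underside on the table, z up. It stands at varying places and yaws.
- pocket (a point): Centre of the floor of the main rectangle of the pocket in the press base, 15 mm above the table, 10 mm below the base's top face; axes as the press. The pocket is 95 (x) x 55 (y) mm with a slot for the nose, 28 mm wide and 17 mm long, in the middle of its -x end. The upper 4 mm of its walls (except the sides of the nose slot) slope outward at 45 degrees as a lead-in.
- block: The block to fit: loose white plastic block 90 (x) x 50 (y) x 34 mm high, with a full-height nose 20 mm wide that sticks out 13 mm from the middle of its -x end; 0.13 to 0.21 kg. Origin: centre of the underside of the 90 x 50 mm rectangle, z up. Its axes coincide with the pocket's when it is seated; it then stands 24 mm proud of the press's top face. Lies flat on the table at one of three spots, the other two taken by the round and the square block.
- lid (a joint): Angle of the press lid (rad) about the hinge, which turns freely: 0 closed, level over the pocket; 1.571 upright, which is its balance point (its centre of mass lies in the plane of the plate); 2.55 leaning back against its stop (rest posts), where it starts. Below the balance point it falls shut, above it it falls back. The steel lid is a plate 160 (along the hinge) x 132 x 8 mm, 0.35 to 0.7 kg.
- hinge (a point): Middle of the lid's hinge axis, 60 mm above the table, axes as the press; the axis runs along the press's x. The closed lid points to +y from here; at angle a the handle lies 205 mm from here along (y, z) = (cos a, sin a) in these axes.
- handle: Handle of the lid: dark round roller, 18 mm in diameter and 112 mm long, lying parallel to the hinge, between two 8 mm arms at the lid's free edge; it spins freely about its own axis, so a gripper that pinches it from above can keep its own direction while the lid swings. Its clear distance from the plate's edge is 46 mm. Origin: middle of the roller; its x is its axis (the other axes turn with it).
- round_block: Loose white round block, 70 mm in diameter, 34 mm high; leave alone. Origin: centre of the underside.
- square_block: Loose white square block, 64 x 64 x 34 mm, no nose; leave alone. Origin: centre of the underside.
- bowl: Loose steel bowl, 130 mm across, 55 mm high; leave alone. Origin: centre of the underside.
- shaker: Loose glass shaker jar, 60 mm in diameter, 120 mm high; leave alone. Origin: centre of the underside.
- scraper: Loose steel dough scraper lying flat, about 90 (x) x 110 (y) x 18 mm with its wooden grip on the -x side; leave alone. Origin: on the table, middle of the blade.
- cup: Loose steel cup, 64 mm across, 70 mm high; leave alone. Origin: centre of the underside.
- brush: Loose pastry brush lying flat at the back of the table; leave alone. Its x is its length.
Things that resemble listed ones, but are neither listed nor needed, are in the scene too. Leave any blue or orange look-alike of the block alone.

How it is judged:
By the outcome, as a careful person would: the job done as asked, in the order asked, and still so for the second after the job is handed in, while the arm keeps its last pose, push and grip.
It also fails if it takes over 67 s, if anything falls off the work surface, if the arm or the gripper's body presses on something with over 40 N, if the wrist force passes 120 N, or if a joint passes its speed limit or range.

## Working session

There is one attempt and no reset: what is moved stays moved. The work goes in short steps, Python scripts to look and compute and a shell command to move; the robot and the scene stay as the last step left them, time stands still between calls to the robot, and variables do not carry over. Pictures are saved under pics/ and viewed, about 8 in all and at most 12, crops included, and the job is handed in when it is done.

```bash
ls; mkdir -p pics; cat > h.py <<'E'
from rig import *
import numpy as np, cv2
def shot(name,fn):
    im=get_image(name); cv2.imwrite('pics/'+fn,im['frame'][:,:,::-1]); np.save('pics/'+fn+'.npy',im,allow_pickle=True); return im
def load(fn): return np.load('pics/'+fn+'.npy',allow_pickle=True).item()
def K(im): return 240/np.tan(np.radians(im['fov_y']/2))
def proj(im,P):
    P=np.atleast_2d(P); c=(im['world_to_cam']@np.c_[P,np.ones(len(P))].T).T
    f=K(im); return np.c_[im['cx']+f*c[:,0]/-c[:,2], im['cy']-f*c[:,1]/-c[:,2]]
def ray(im,u,v,z):
    f=K(im); d=np.array([(u-im['cx'])/f,-(v-im['cy'])/f,-1]); M=im['world_to_cam']; R=M[:3,:3]
    o=-R.T@M[:3,3]; d=R.T@d; return o+d*(z-o[2])/d[2]
E
python3 - <<'E'
from h import *
for n in ('top','side'):
    im=shot(n,n+'0.png'); print(n,im['fov_y'],im['cx'],im['cy'],[k for k in im if k!='frame']); print(np.round(im['world_to_cam'],3))
print(observe())
E
```

```text
pics
top 42.483914056637346 309.6667119220288 241.0789535182889 ['fov_y', 'cx', 'cy', 'world_to_cam']
[[-0.022 -1.    -0.013 -0.056]
 [ 0.998 -0.023  0.062 -0.476]
 [-0.062 -0.012  0.998 -1.787]
 [ 0.     0.     0.     1.   ]]
side 57.48953977822618 316.46341137378886 239.77913935513953 ['fov_y', 'cx', 'cy', 'world_to_cam']
[[-0.954 -0.299  0.002  0.421]
 [ 0.225 -0.714  0.663 -0.232]
 [-0.196  0.633  0.749 -0.839]
 [ 0.     0.     0.     1.   ]]
{'time_s': 0.1, 'q': array([ 6.48977695e+01,  2.18395916e+01,  7.43777335e+01,  5.85982374e-04,
        8.38587085e+01, -1.23371634e+01]), 'qvel': array([-0.02100175, -0.17110808, -0.24878452,  0.00731917,  0.01776304,
       -0.02779277]), 'joint_efforts': array([ 3.83626786e-03, -4.49219763e+01, -2.31655920e+01, -1.99854749e-04,
        3.73176517e-03,  1.56982480e-05]), 'position': array([0.12143691, 0.53618895, 0.2447662 ]), 'tool_rot': array([[ 2.20954617e-01,  9.75283923e-01, -5.72182510e-04],
       [ 9.75283232e-01, -2.20955163e-01, -1.19738574e-03],
       [-1.29421774e-03, -2.93472099e-04, -9.99999119e-01]]), 'ft_force': array([0.73003793, 0.88775009, 0.55982904]), 'wrist_torque': array([ 0.03379275, -0.0211374 , -0.04238416]), 'grip_width': 0.08538287496581815}
```

View pics/top0.png

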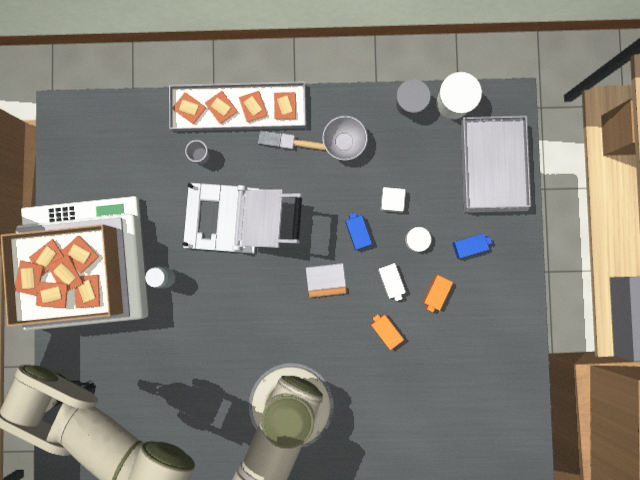

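View pics/side0.png

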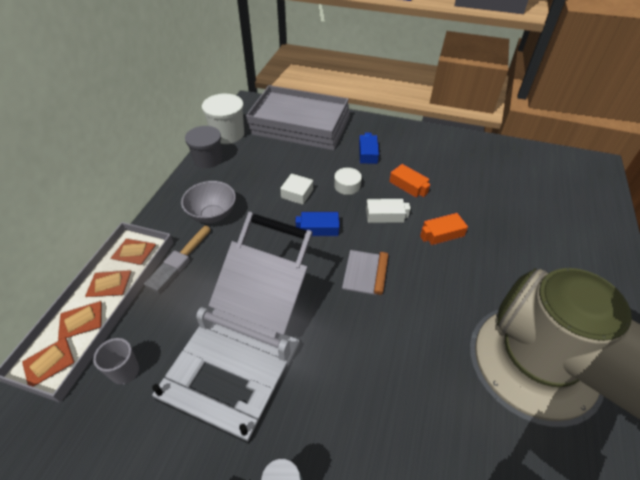

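The block I want could be confused with these (top-view pixels):
- White oblong with nose at (392,282)
- White square at (393,200)
- White round at (418,239)
- Blue look-alikes at (359,232) and (472,246)
- Orange look-alikes at (387,332) and (438,293)

By the description I choose (392,282), and I'll check it in a close crop. The press is at about (245,218), with its hinge side to the right, so its +y is roughly world +y.

```bash
python3 - <<'E'
from h import *
im=load('top0.png'); f=im['frame'][:,:,::-1]
a=cv2.resize(f[175:260,178:338],None,fx=5,fy=5,interpolation=cv2.INTER_CUBIC)   # 800x425
b=cv2.resize(f[257:311,367:417],None,fx=3.2,fy=3.2,interpolation=cv2.INTER_CUBIC)
c=np.zeros((600,800,3),np.uint8); c[:425]=a; c[427:427+b.shape[0],:b.shape[1]]=b[:173]
s=load('side0.png')['frame'][190:235,360:420,::-1]; s=cv2.resize(s,None,fx=3.6,fy=3.6,interpolation=cv2.INTER_CUBIC); c[430:430+s.shape[0],200:200+s.shape[1]]=s
cv2.imwrite('pics/crop1.png',c)
for u,v in ((392,282),(245,218),(220,218)): print(ray(im,u,v,0.03))
E
```

```text
[ 0.35014084 -0.30050554  0.03      ]
[0.54480346 0.11977555 0.03      ]
[0.54650154 0.19246999 0.03      ]
```

View pics/crop1.png

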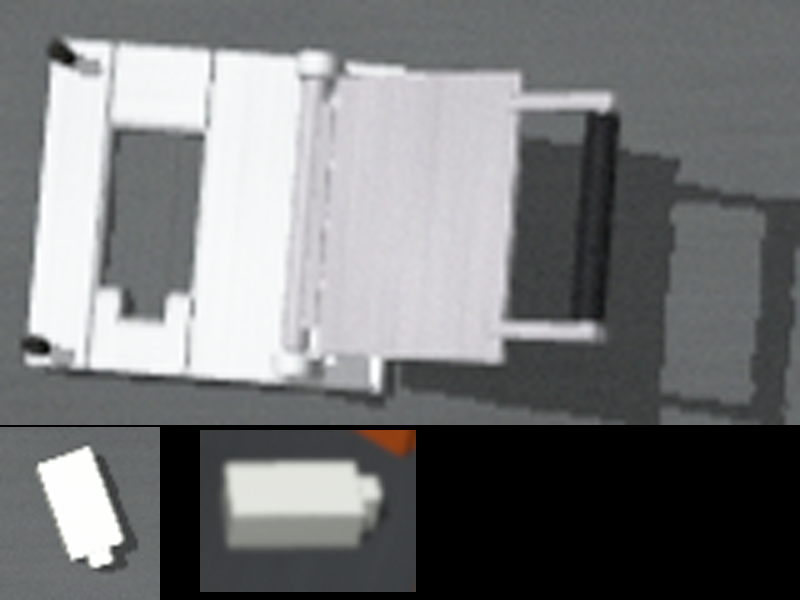

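The crop confirms the choice: a white oblong with its nose at the lower, robot-side end (top px ≈ 399,300). The pocket's nose slot also faces the robot. Next I compute rough poses.

```bash
cat >> h.py <<'E'
from scipy.optimize import least_squares
def fit(obs,x0):   # obs: list of (im,[(model xyz)],[(u,v)]); pose x,y,yaw on the table
    def res(p):
        c,s=np.cos(p[2]),np.sin(p[2]); r=[]
        for im,m,uv in obs:
            m=np.array(m,float); w=np.c_[c*m[:,0]-s*m[:,1]+p[0],s*m[:,0]+c*m[:,1]+p[1],m[:,2]]
            r.append((proj(im,w)-np.array(uv,float)).ravel())
        return np.concatenate(r)
    o=least_squares(res,x0,loss='soft_l1'); return o.x,np.round(o.fun,1)
BLK=[(45,25,34),(45,-25,34),(-45,-25,34),(-45,25,34),(-58,0,34)]
BLK=np.array(BLK)/1000
E
python3 - <<'E'
from h import *
im=load('top0.png')
uv=[(39,464),(89,448),(123,541),(73,559),(103,567)]
uv=[(367+a/3.2,257+(b-427)/3.2) for a,b in uv]
p,r=fit([(im,BLK,uv)],[.35,-.3,.3]); print('block',p,np.degrees(p[2]),r)
m=np.array([(95,75,25),(-95,75,25),(47.5,37.5,25),(-47.5,37.5,25)])/1000
uv=[(52,40),(28,365)]
uv=[(178+a/5,175+b/5) for a,b in uv]
p,r=fit([(im,m[:2],uv)],[.54,.15,0]); print('press',p,np.degrees(p[2]),r)
m=np.array([(56,-.075-.170,0)])
# predicted reference points to check
c,s=np.cos(p[2]),np.sin(p[2])
for P in [(0,-.075,.06),(0,-.121,.077),(.047,.01,.015),(-.0475,.01,.015)]:
    w=[[p[0]+c*P[0]-s*P[1],p[1]+s*P[0]+c*P[1],P[2]]]; q=proj(im,w)[0]; print(P,(q-[178,175])*5)
E
```

```text
block [ 0.3533655  -0.30104275  0.31220955] 17.888289732251344 [-0.3  0.3  0.4 -0.4  0.4  0.3 -0.4  0.4 -0.1 -0.7]
press [ 0.55072095  0.2176858  -0.08328741] -4.772016982589277 [-0.   0.1  0.  -0.1]
(0, -0.075, 0.06) [288.30884353 211.28581329]
(0, -0.121, 0.077) [365.38202966 213.11472898]
(0.047, 0.01, 0.015) [159.7137801  130.76254914]
(-0.0475, 0.01, 0.015) [148.23419567 291.0554499 ]
```

```bash
python3 -m crank '[0,0,0.014,0.033,-0.033,0.006,100, 0,0,0.014,0.033,-0.033,0.006,100, 0,0,0.014,0.033,-0.033,0.006,100, 0,0,0.014,0.033,-0.033,0.006,100, 0,0,0.014,0.033,-0.033,0.006,100, 0,0,0.014,0.033,-0.033,0.006,100, 0,0,0.014,0.033,-0.033,0.006,100, 0,0,0.014,0.033,-0.033,0.006,100, 0,0,0.014,0.033,-0.033,0.006,100, 0,0,0.014,0.033,-0.033,0.006,100, 0,0,0,0,0,0,100, 0,0,0,0,0,0,100]'
python3 - <<'E'
from h import *
im=shot('wrist','w1.png'); print(np.round(im['world_to_cam'],3),im['fov_y']); print(observe()['position'],observe()['tool_rot'])
E
```

```text
time_s: 1.3
position: [0.4517, 0.2058, 0.3048]
tool_rot: [[0.085, 0.996, -0.001], [0.996, -0.085, 0.0], [-0.0, -0.001, -1.0]]
ft_force: [-0.7, 0.2, 0.0]
grip_width: 0.0854
[[ 0.086  0.996 -0.001 -0.243]
 [-0.944  0.081 -0.321  0.471]
 [-0.32   0.028  0.947 -0.298]
 [ 0.     0.     0.     1.   ]] 58.27291869875572
[0.45109578 0.20654095 0.30495239] [[ 8.30227452e-02  9.96547066e-01 -1.08147418e-03]
 [ 9.96547652e-01 -8.30227271e-02  6.16887953e-05]
 [-2.83111479e-05 -1.08286213e-03 -9.99999413e-01]]
```

View pics/w1.png

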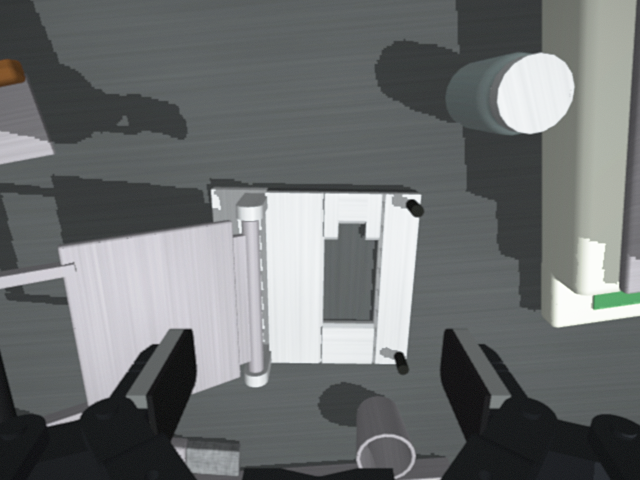

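The wrist view shows the press at (210–420, 188–365) px, with the pocket at (323–380, 222–322) and the nose slot on top, toward the robot. I'll enlarge it for corner readings.

```bash
python3 - <<'E'
from h import *
f=load('w1.png')['frame'][175:375,230:440,::-1]
cv2.imwrite('pics/crop2.png',cv2.resize(f,None,fx=3,fy=3,interpolation=cv2.INTER_CUBIC))
E
```

```text
(no output)
```

View pics/crop2.png

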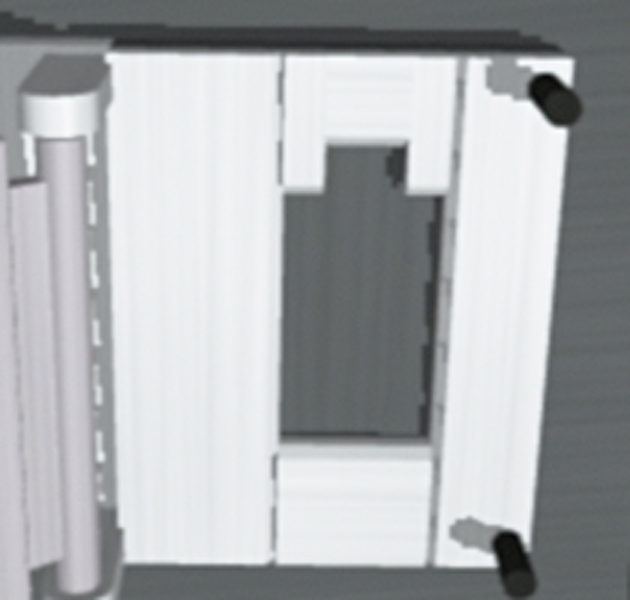

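```bash
python3 - <<'E'
from h import *
im=load('w1.png')
C=lambda u,v:(230+u/3,175+v/3)
m=np.array([(-95,75,25),(95,75,25),(95,-75,25),(-95,-75,25)])/1000
p,r=fit([(im,m,[C(573,57),C(528,567),C(125,563),C(108,50)])],[.55,.2,-.08]); print('press',p,np.degrees(p[2]),r)
c,s=np.cos(p[2]),np.sin(p[2]); R=np.array([[c,-s],[s,c]])
def loc(u,v,z): return np.round((R.T@(ray(im,*C(u,v),z/1000)[:2]-p[:2]))*1000,1)
for n,u,v,z in [('slotend L',328,145,25),('slotend R',407,145,25),('slot c L',328,190,25),('slot c R',407,190,25),('-y -x',284,192,25),('+y-x',450,195,25),('+x top -y',278,455,25),('+x top +y',434,455,25),('+x 21 -y',280,438,21),('+x 21 +y',428,438,21),('seam -y',281,55,25),('seam -y',272,563,25),('seam+y',463,57,25),('seam+y',432,565,25),('stop top',552,130,25)]: print(n,loc(u,v,z))
E
```

```text
press [ 0.55284064  0.21954137 -0.0966305 ] -5.536519867025967 [ 0.6  0.1  0.5 -0.5 -1.  -0.5 -0.3  0.9]
slotend L [-65.   -3.4]
slotend R [-65.2  22.5]
slot c L [-49.4  -3. ]
slot c R [-49.7  23.2]
-y -x [-48.6 -17.6]
+y-x [-48.1  37.6]
+x top -y [ 50.1 -18.2]
+x top +y [49.5 37.4]
+x 21 -y [ 45.5 -17.5]
+x 21 +y [44.9 35.5]
seam -y [-94.8 -19.3]
seam -y [ 95.  -19.8]
seam+y [-94.8  39.2]
seam+y [95.2 39.1]
stop top [-70.8  69.7]
```

```bash
python3 -m crank '[0,0,0.0283,-0.0138,-0.0385,0,100, 0,0,0.0283,-0.0138,-0.0385,0,100, 0,0,0.0283,-0.0138,-0.0385,0,100, 0,0,0.0283,-0.0138,-0.0385,0,100, 0,0,0.0283,-0.0138,-0.0385,0,100, 0,0,0.0283,-0.0138,-0.0385,0,100, 0,0,0.0283,-0.0138,-0.0385,0,100, 0,0,0.0283,-0.0138,-0.0385,0,100, 0,0,0.0283,-0.0138,-0.0385,0,100, 0,0,0.0283,-0.0138,-0.0385,0,100, 0,0,0.0283,-0.0138,-0.0385,0,100, 0,0,0.0283,-0.0138,-0.0385,0,100, 0,0,0.0283,-0.0138,-0.0385,0,100, 0,0,0.0283,-0.0138,-0.0385,0,100, 0,0,0,0,0,0,100, 0,0,0,0,0,0,100]'
python3 - <<'E'
from h import *
im=shot('wrist','w2.png'); q=proj(im,[[.353,-.301,.034]])[0]; print(q,observe()['position'])
x,y=np.clip(q.astype(int)-[100,75],0,[440,330]); print(x,y)
cv2.imwrite('pics/crop3.png',cv2.resize(im['frame'][y:y+150,x:x+200,::-1],None,fx=4,fy=4,interpolation=cv2.INTER_CUBIC))
E
```

```text
time_s: 2.95
position: [0.3008, -0.3073, 0.3035]
tool_rot: [[-0.258, 0.966, -0.03], [0.966, 0.257, -0.017], [-0.008, -0.033, -0.999]]
ft_force: [0.1, 0.5, -0.0]
grip_width: 0.0854
[314.44233547 252.78169171] [ 0.30063363 -0.3070816   0.30378709]
214 177
```

View pics/crop3.png

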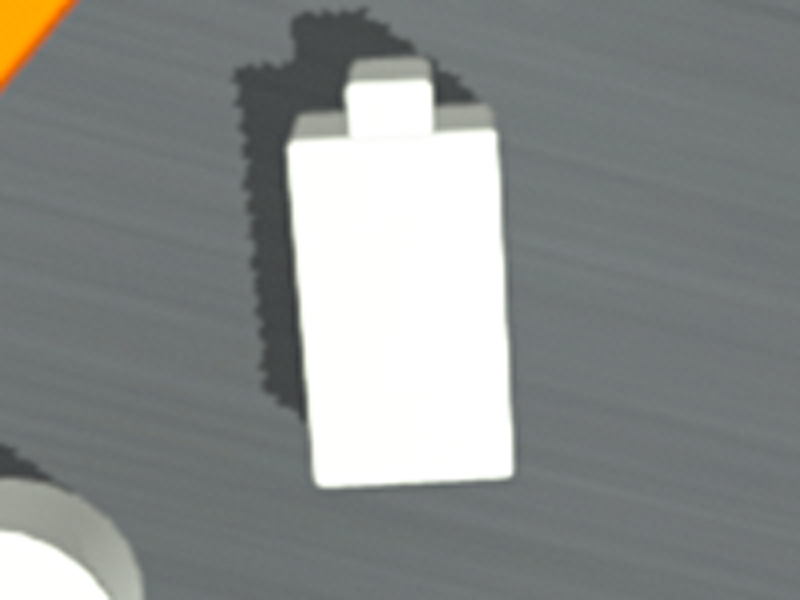

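Crop3: block top-face corners at crop px (288,147), (496,130), (512,478) and (318,487), nose tip at (346–432, 81), pointing toward the robot. The move was joint-limited and left about 2° of tilt to correct.

```bash
cat >> h.py <<'E'
from scipy.spatial.transform import Rotation as Ro
def goto(xyz,xang):   # rows' totals from the measured pose: rotvec, shift ; tool x at xang deg in plan, tool z down
    o=observe(); a=np.radians(xang); x=np.array([np.cos(a),np.sin(a),0]); z=np.array([0,0,-1.]); T=np.c_[x,np.cross(z,x),z]
    rv=Ro.from_matrix(T@np.array(o['tool_rot']).T).as_rotvec(); return np.round(rv,4),np.round(np.array(xyz)-o['position'],4)
E
python3 - <<'E'
from h import *
im=load('w2.png'); C=lambda u,v:(214+u/4,177+v/4)
m=np.array([(-45,-25,34),(-45,25,34),(45,25,34),(45,-25,34),(-58,-10,34),(-58,10,34)])/1000
p,r=fit([(im,m,[C(288,147),C(496,130),C(512,478),C(318,487),C(346,83),C(432,79)])],[.353,-.301,.31]); a=np.degrees(p[2]); print(p,a,r)
print(goto([p[0],p[1],.10],90+a))
E
```

```text
[ 0.3558691  -0.29968704  0.31995342] 18.33198050303451 [-0.2 -1.3  0.3 -0.1  0.5  0.2 -0.4  0.5  0.   0.3 -0.3  0. ]
(array([ 0.018 , -0.0289,  0.0594]), array([ 0.0552,  0.0074, -0.2038]))
```

```bash
python3 -m crank '[0.0023,-0.0036,0.0074,0.0069,0.0009,-0.0255,100, 0.0023,-0.0036,0.0074,0.0069,0.0009,-0.0255,100, 0.0023,-0.0036,0.0074,0.0069,0.0009,-0.0255,100, 0.0023,-0.0036,0.0074,0.0069,0.0009,-0.0255,100, 0.0023,-0.0036,0.0074,0.0069,0.0009,-0.0255,100, 0.0023,-0.0036,0.0074,0.0069,0.0009,-0.0255,100, 0.0023,-0.0036,0.0074,0.0069,0.0009,-0.0255,100, 0.0023,-0.0036,0.0074,0.0069,0.0009,-0.0255,100, 0,0,0,0,0,0,100, 0,0,0,0,0,0,100]'
python3 - <<'E'
from h import *
print(goto([.3559,-.2997,.028],108.33))
E
```

```text
time_s: 4.0
position: [0.3556, -0.3007, 0.1008]
tool_rot: [[-0.314, 0.95, 0.0], [0.95, 0.314, -0.0], [-0.0, -0.0, -1.0]]
ft_force: [0.6, -1.5, 1.1]
grip_width: 0.0852
(array([0.0005, 0.    , 0.0009]), array([ 0.0003,  0.001 , -0.0728]))
```

Aligned. Descend, then close.

```bash
python3 -m crank '[0,0,0.0009,0.0003,0.001,-0.02,100, 0,0,0,0,0,-0.02,100, 0,0,0,0,0,-0.017,100, 0,0,0,0,0,-0.01,100, 0,0,0,0,0,-0.0058,100, 0,0,0,0,0,0,100, 0,0,0,0,0,0,50, 0,0,0,0,0,0,50, 0,0,0,0,0,0,40, 0,0,0,0,0,0,40, 0,0,0,0,0,0,40, 0,0,0,0,0,0,40, 0,0,0,0,0,0,40]' 40
```

```text
time_s: 5.3
position: [0.356, -0.3006, 0.0278]
tool_rot: [[-0.313, 0.95, 0.001], [0.95, 0.313, -0.001], [-0.001, 0.0, -1.0]]
ft_force: [-0.1, 0.7, 3.9]
grip_width: 0.0489
```

```bash
python3 -m crank '[0,0,0,0,0,0.015,40, 0,0,0,0,0,0.03,40, 0,0,0,0,0,0.03,40, 0,0,0,0,0,0.03,40, 0,0,0,0,0,0.03,40, 0,0,0,0,0,0.03,40, 0,0,0,0,0,0.03,40, 0,0,0,0,0,0.03,40, 0,0,0,0,0,0.03,40, 0,0,0,0,0,0,40]'
python3 -m crank '[0,0,-0.0232,0.011,0.0295,0,40, 0,0,-0.0232,0.011,0.0295,0,40, 0,0,-0.0232,0.011,0.0295,0,40, 0,0,-0.0232,0.011,0.0295,0,40, 0,0,-0.0232,0.011,0.0295,0,40, 0,0,-0.0232,0.011,0.0295,0,40, 0,0,-0.0232,0.011,0.0295,0,40, 0,0,-0.0232,0.011,0.0295,0,40, 0,0,-0.0232,0.011,0.0295,0,40, 0,0,-0.0232,0.011,0.0295,0,40, 0,0,-0.0232,0.011,0.0295,0,40, 0,0,-0.0232,0.011,0.0295,0,40, 0,0,-0.0232,0.011,0.0295,0,40, 0,0,-0.0232,0.011,0.0295,0,40, 0,0,-0.0232,0.011,0.0295,0,40, 0,0,-0.0232,0.011,0.0295,0,40, 0,0,-0.0232,0.011,0.0295,0,40, 0,0,-0.0232,0.011,0.0295,0,40, 0,0,0,0,0,0,40, 0,0,0,0,0,0,40]'
python3 - <<'E'
from h import *
print(goto([.5538,.2295,.11],84.46))
E
```

```text
time_s: 6.3
position: [0.3564, -0.301, 0.2857]
tool_rot: [[-0.314, 0.95, 0.004], [0.95, 0.314, -0.006], [-0.007, 0.002, -1.0]]
ft_force: [0.9, 0.4, -1.4]
grip_width: 0.0493
time_s: 8.3
position: [0.5535, 0.2309, 0.2808]
tool_rot: [[0.097, 0.995, -0.002], [0.995, -0.097, -0.001], [-0.001, -0.002, -1.0]]
ft_force: [-0.2, -0.0, -2.1]
grip_width: 0.0491
(array([ 0.001 , -0.0024,  0.0009]), array([ 0.0003, -0.0014, -0.1708]))
```

```bash
python3 -m crank '[0.0002,-0.0005,0.0002,0,-0.0003,-0.03,40, 0.0002,-0.0005,0.0002,0,-0.0003,-0.03,40, 0.0002,-0.0005,0.0002,0,-0.0003,-0.03,40, 0.0002,-0.0005,0.0002,0,-0.0003,-0.03,40, 0.0002,-0.0005,0.0002,0.0002,-0.0003,-0.03,40, 0,0,0,0,0,-0.03,40, 0,0,0,0,0,-0.02,40, 0,0,0,0,0,-0.008,40, 0,0,0,0,0,0,40, 0,0,0,0,0,0,40]'
python3 - <<'E'
from h import *
print(goto([.5538,.2295,.07],84.46))
im=shot('wrist','w3.png'); cv2.imwrite('pics/crop4.png',cv2.resize(im['frame'][80:480,120:520,::-1],None,fx=1.5,fy=1.5,interpolation=cv2.INTER_CUBIC))
E
```

```text
time_s: 9.3
position: [0.5546, 0.2289, 0.0752]
tool_rot: [[0.098, 0.995, 0.004], [0.995, -0.098, 0.001], [0.001, 0.004, -1.0]]
ft_force: [0.4, -0.8, -2.4]
grip_width: 0.049
(array([-0.001 ,  0.004 ,  0.0014]), array([-0.0008,  0.0006, -0.0052]))
```

View pics/crop4.png

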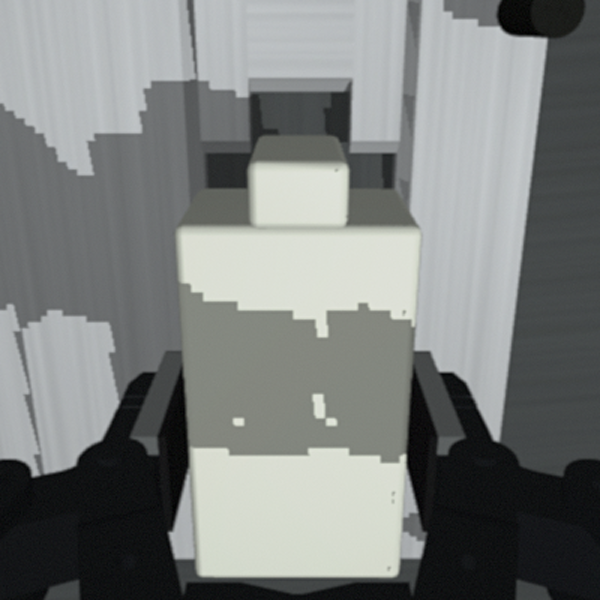

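```bash
python3 - <<'E'
from h import *
im=load('w3.png'); C=lambda u,v:(120+u/1.5,80+v/1.5)
h=.0752-.0278+.034
m=np.array([(-45,-25),(-45,25),(45,25),(45,-25),(-58,-10),(-58,10)])/1000; m=np.c_[m,np.full(6,h)]
p,r=fit([(im,m,[C(178,228),C(420,228),C(400,577),C(197,577),C(249,162),C(349,164)])],[.554,.229,-.097]); print('block',p,np.degrees(p[2]),r)
# slot, model in pocket frame: top of slot corners, end of slot at z 25 (65..68.5 open)
m=np.array([(-51.5,-14,25),(-51.5,14,25),(-68.5,-14,25),(-68.5,14,25)])/1000
q,r=fit([(im,m,[C(249,142),C(353,142),C(249,79),C(353,79)])],[.554,.229,-.097]); print('pocket',q,np.degrees(q[2]),r)
E
```

```text
block [ 0.55478563  0.22808097 -0.1007208 ] -5.770876515976153 [-3.7 -0.4  3.9 -0.2  0.9  3.  -1.1  3.  -1.4  0.3  1.8 -1. ]
pocket [ 0.5542709   0.22890347 -0.09929317] -5.689079322190971 [ 0.8  0.1 -0.9  0.1 -0.2 -0.1  0.2 -0.1]
```

```bash
python3 -m crank '[-0.0005,0.002,0.0007,-0.0003,0.0004,-0.006,40, -0.0005,0.002,0.0007,-0.0003,0.0004,-0.006,40, 0,0,0,0,0,-0.004,40, 0,0,0,0,0,-0.004,40, 0,0,0,0,0,-0.002,40, 0,0,0,0,0,-0.002,40, 0,0,0,0,0,-0.002,40, 0,0,0,0,0,0,40]'
```

```text
time_s: 10.15
position: [0.5534, 0.23, 0.0479]
tool_rot: [[0.096, 0.995, -0.002], [0.995, -0.096, -0.0], [-0.001, -0.002, -1.0]]
ft_force: [0.8, 0.4, -1.8]
grip_width: 0.0491
```

The block is inside the straight walls with no contact force, so continue down to the floor.

```bash
python3 -m crank '[0,0,0,0,0,-0.002,40, 0,0,0,0,0,-0.0015,40, 0,0,0,0,0,-0.001,40, 0,0,0,0,0,-0.0007,40, 0,0,0,0,0,0,40, 0,0,0,0,0,0,40]'
```

```text
time_s: 10.75
position: [0.5535, 0.23, 0.0429]
tool_rot: [[0.096, 0.995, -0.002], [0.995, -0.096, -0.0], [-0.0, -0.002, -1.0]]
ft_force: [0.4, -0.0, -1.5]
grip_width: 0.0491
```

```bash
python3 -m crank '[0,0,0,0,0,-0.0005,40, 0,0,0,0,0,-0.0005,40, 0,0,0,0,0,-0.0005,40, 0,0,0,0,0,0,40]'
```

```text
time_s: 11.15
position: [0.5535, 0.23, 0.0428]
tool_rot: [[0.096, 0.995, -0.001], [0.995, -0.096, -0.0], [-0.0, -0.001, -1.0]]
ft_force: [-3.4, -0.7, 10.1]
grip_width: 0.0492
```

```bash
python3 -m crank '[0,0,0,0,0,0.001,60, 0,0,0,0,0,0,80, 0,0,0,0,0,0,100, 0,0,0,0,0,0,100, 0,0,0,0,0,0,100, 0,0,0,0,0,0.01,100, 0,0,0,0,0,0.025,100, 0,0,0,-0.01,0,0.04,100, 0,0,0,-0.02,0,0.04,100, 0,0,0,-0.03,0,0.04,100, 0,0,0,-0.03,0,0.04,100, 0,0,0,-0.02,0,0.04,100, 0,0,0,0,0,0.03,100, 0,0,0,0,0,0,100, 0,0,0,0,0,0,100]'
python3 - <<'E'
from h import *
im=load('top0.png')
for u,v in ((298,197.4),(295.4,238.6)): print('handle end',ray(im,u,v,.174))
p=[.5528,.2195,-.0966]; c,s=np.cos(p[2]),np.sin(p[2])
for y in (-.075,-.085,-.09):
  Y=y-.1702; w=np.array([[p[0]+c*x-s*Y,p[1]+s*x+c*Y,.1743] for x in(.056,-.056)]); print(y,w.round(4).tolist(),proj(im,w).round(1).tolist())
o=observe(); print(o['position'],o['grip_width'])
im=shot('wrist','w4.png'); cv2.imwrite('pics/crop5.png',im['frame'][:,:,::-1])
shot('top','top1.png');shot('side','side1.png')
E
```

```text
time_s: 12.65
position: [0.4433, 0.23, 0.3079]
tool_rot: [[0.096, 0.995, -0.0], [0.995, -0.096, -0.0], [-0.0, -0.0, -1.0]]
ft_force: [-0.4, 0.0, -1.5]
grip_width: 0.0855
handle end [ 0.5819812  -0.03953467  0.174     ]
handle end [ 0.47188924 -0.03031666  0.174     ]
-0.075 [[0.5849, -0.03, 0.1743], [0.4734, -0.0192, 0.1743]] [[294.4, 196.4], [291.2, 238.1]]
-0.085 [[0.5839, -0.0399, 0.1743], [0.4724, -0.0291, 0.1743]] [[298.1, 196.7], [294.9, 238.4]]
-0.09 [[0.5834, -0.0449, 0.1743], [0.472, -0.0341, 0.1743]] [[300.0, 196.8], [296.8, 238.5]]
[0.44325317 0.22995378 0.3079199 ] 0.08550989105450077
```

View pics/crop5.png

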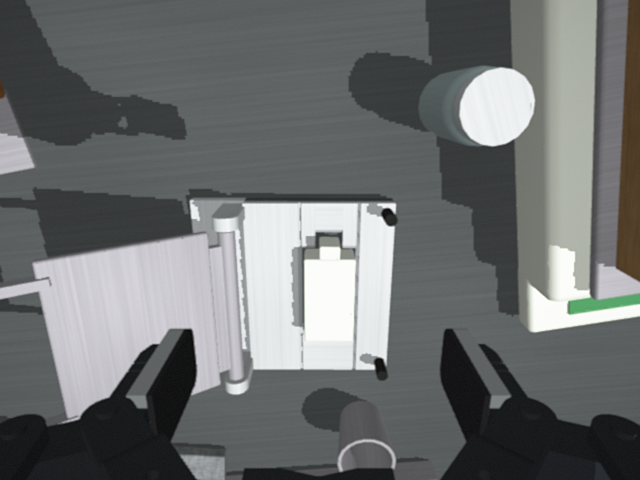

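The block is seated: wrist view (303–355, 248–340), nose in its slot, edges parallel to the seams. The handle fits a hinge at press y = −85 mm, so its centre is about (0.528, −0.034, 0.174). Next I hover over it and check.

```bash
python3 -m crank '[0,0,0,0.0106,-0.0331,0,45, 0,0,0,0.0106,-0.0331,0,45, 0,0,0,0.0106,-0.0331,0,45, 0,0,0,0.0106,-0.0331,0,45, 0,0,0,0.0106,-0.0331,0,45, 0,0,0,0.0106,-0.0331,0,45, 0,0,0,0.0106,-0.0331,-0.01,45, 0,0,0,0.0106,-0.0331,-0.03,45, 0,0,0,0,0,-0.03,45, 0,0,0,0,0,0,45, 0,0,0,0,0,0,45]' 60
python3 - <<'E'
from h import *
print(goto([.5282,-.0345,.23],84.46), observe()['grip_width'])
im=shot('wrist','w5.png')
p=[.5528,.2195,-.0966]; c,s=np.cos(p[2]),np.sin(p[2]); Y=-.085-.1702
print(proj(im,[[p[0]+c*x-s*Y,p[1]+s*x+c*Y,.1743] for x in(.056,-.056)]).round(1))
E
```

```text
time_s: 13.9
position: [0.5283, -0.0346, 0.2375]
tool_rot: [[0.096, 0.995, -0.003], [0.995, -0.096, 0.0], [-0.0, -0.003, -1.0]]
ft_force: [0.1, -1.0, 0.3]
grip_width: 0.0387
(array([-0.0002, -0.0029, -0.0005]), array([-0.0001,  0.0001, -0.0075])) 0.03866186168447203
[[320.6 376.4]
 [320.8 160.7]]
```

View pics/w5.png

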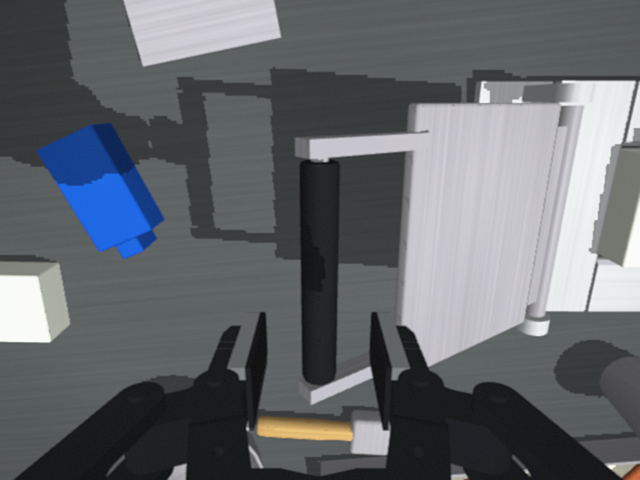

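The wrist view shows the roller at column 319.5 (rows 160–382), against a predicted 320.7, centred between the open fingers. Descend and grip.

```bash
python3 -m crank '[0,-0.0014,0,0,0,-0.02,45, 0,-0.0015,0,0,0,-0.02,45, 0,0,0,0,0,-0.015,45, 0,0,0,0,0,-0.008,45, 0,0,0,0,0,-0.0045,45, 0,0,0,0,0,0,45, 0,0,0,0,0,0,30, 0,0,0,0,0,0,20, 0,0,0,0,0,0,10, 0,0,0,0,0,0,5, 0,0,0,0,0,0,5, 0,0,0,0,0,0,5]' 60
```

```text
time_s: 15.15
position: [0.5287, -0.0343, 0.1708]
tool_rot: [[0.096, 0.995, 0.003], [0.995, -0.096, 0.0], [0.001, 0.003, -1.0]]
ft_force: [-0.1, 5.5, 6.1]
grip_width: 0.0163
```

Gripped (16.3 mm), and the pose agrees with the vision estimate to under 1 mm. Work out the arc.

```bash
python3 - <<'E'
import numpy as np
a=np.r_[2.55,2.54,2.525,np.linspace(2.505,2.055,16),2.04]; a=np.r_[a,np.linspace(2.02,1.62,16),1.6,1.585,1.576,1.571]
Y=.205*np.cos(a); P=np.c_[.0964*Y,.9953*Y,.205*np.sin(a)]*1e4; Q=np.round(P-P[0]); d=np.diff(Q,axis=0)/1e4
print(len(d))
for i,r in enumerate(d): print(i+1,r.tolist(),end='; ')
E
```

```text
39
1 [0.0001, 0.0011, 0.0017]; 2 [0.0002, 0.0018, 0.0025]; 3 [0.0002, 0.0024, 0.0033]; 4 [0.0004, 0.0037, 0.0049]; 5 [0.0003, 0.0039, 0.0048]; 6 [0.0004, 0.004, 0.0047]; 7 [0.0004, 0.0041, 0.0045]; 8 [0.0004, 0.0043, 0.0044]; 9 [0.0005, 0.0044, 0.0043]; 10 [0.0004, 0.0045, 0.0041]; 11 [0.0005, 0.0046, 0.004]; 12 [0.0004, 0.0048, 0.0039]; 13 [0.0005, 0.0049, 0.0037]; 14 [0.0005, 0.0049, 0.0036]; 15 [0.0005, 0.0051, 0.0034]; 16 [0.0005, 0.0052, 0.0033]; 17 [0.0005, 0.0053, 0.0031]; 18 [0.0005, 0.0054, 0.0029]; 19 [0.0003, 0.0027, 0.0014]; 20 [0.0003, 0.0037, 0.0018]; 21 [0.0005, 0.0049, 0.0023]; 22 [0.0005, 0.005, 0.0022]; 23 [0.0005, 0.005, 0.0021]; 24 [0.0005, 0.0051, 0.0019]; 25 [0.0005, 0.0052, 0.0017]; 26 [0.0005, 0.0052, 0.0017]; 27 [0.0005, 0.0052, 0.0015]; 28 [0.0005, 0.0053, 0.0013]; 29 [0.0005, 0.0053, 0.0012]; 30 [0.0005, 0.0053, 0.0011]; 31 [0.0005, 0.0054, 0.0009]; 32 [0.0006, 0.0054, 0.0008]; 33 [0.0005, 0.0054, 0.0006]; 34 [0.0005, 0.0054, 0.0005]; 35 [0.0005, 0.0054, 0.0003]; 36 [0.0004, 0.0041, 0.0002]; 37 [0.0003, 0.0031, 0.0001]; 38 [0.0002, 0.0018, 0.0]; 39 [0.0001, 0.001, 0.0];
```

```bash
python3 -m crank '[0,0,0,0.0001,0.0011,0.0017,5, 0,0,0,0.0002,0.0018,0.0025,5, 0,0,0,0.0002,0.0024,0.0033,5, 0,0,0,0.0004,0.0037,0.0049,5, 0,0,0,0.0003,0.0039,0.0048,5, 0,0,0,0.0004,0.004,0.0047,5, 0,0,0,0.0004,0.0041,0.0045,5, 0,0,0,0.0004,0.0043,0.0044,5, 0,0,0,0.0005,0.0044,0.0043,5, 0,0,0,0.0004,0.0045,0.0041,5, 0,0,0,0,0,0,5]'
```

```text
time_s: 16.25
position: [0.5319, -0.0002, 0.21]
tool_rot: [[0.096, 0.995, 0.003], [0.995, -0.096, -0.001], [-0.001, 0.003, -1.0]]
ft_force: [5.3, -1.3, -1.3]
grip_width: 0.0164
```

```bash
python3 -m crank '[0,0,0,0.0005,0.0046,0.004,5, 0,0,0,0.0004,0.0048,0.0039,5, 0,0,0,0.0005,0.0049,0.0037,5, 0,0,0,0.0005,0.0049,0.0036,5, 0,0,0,0.0005,0.0051,0.0034,5, 0,0,0,0.0005,0.0052,0.0033,5, 0,0,0,0.0005,0.0053,0.0031,5, 0,0,0,0.0005,0.0054,0.0029,5, 0,0,0,0.0003,0.0027,0.0014,5, 0,0,0,0.0003,0.0037,0.0018,5, 0,0,0,0.0005,0.0049,0.0023,5, 0,0,0,0.0005,0.005,0.0022,5, 0,0,0,0.0005,0.005,0.0021,5, 0,0,0,0,0,0,5]'
```

```text
time_s: 17.65
position: [0.5379, 0.0609, 0.2475]
tool_rot: [[0.096, 0.995, 0.003], [0.995, -0.096, -0.001], [-0.001, 0.003, -1.0]]
ft_force: [4.7, -3.1, 1.6]
grip_width: 0.0162
```

```bash
python3 -m crank '[0,0,0,0.0005,0.0051,0.0019,5, 0,0,0,0.0005,0.0052,0.0017,5, 0,0,0,0.0005,0.0052,0.0017,5, 0,0,0,0.0005,0.0052,0.0015,5, 0,0,0,0.0005,0.0053,0.0013,5, 0,0,0,0.0005,0.0053,0.0012,5, 0,0,0,0.0005,0.0053,0.0011,5, 0,0,0,0.0005,0.0054,0.0009,5, 0,0,0,0.0006,0.0054,0.0008,5, 0,0,0,0.0005,0.0054,0.0006,5, 0,0,0,0.0005,0.0054,0.0005,5, 0,0,0,0.0005,0.0054,0.0003,5, 0,0,0,0.0004,0.0041,0.0002,5, 0,0,0,0.0003,0.0031,0.0001,5, 0,0,0,0.0002,0.0018,0,5, 0,0,0,0.0001,0.001,0,5, 0,0,0,0,0,0,5, 0,0,0,0,0,0,5, 0,0,0,0,0,0,5]'
python3 - <<'E'
from h import *
o=observe();print(o['position'],o['ft_force'],o['wrist_torque'],o['qvel'].round(2))
a=shot('side','s2.png'); b=shot('top','t2.png'); shot('wrist','w6.png')
c=np.zeros((400,800,3),np.uint8)
c[:,:400]=cv2.resize(a['frame'][190:450,120:380,::-1],(400,400)); c[:,400:]=cv2.resize(b['frame'][150:290,170:310,::-1],(400,400)); cv2.imwrite('pics/c6.png',c)
E
```

```text
time_s: 19.55
position: [0.5451, 0.1344, 0.2615]
tool_rot: [[0.096, 0.995, 0.004], [0.995, -0.096, -0.0], [-0.0, 0.004, -1.0]]
ft_force: [5.4, -0.5, 6.1]
grip_width: 0.0163
[0.54509154 0.13435422 0.26154202] [ 5.35760473 -0.54708103  6.10653319] [-0.04351937 -0.70318012  0.03533883] [-0.   -0.04  0.02  0.01 -0.01 -0.01]
```

View pics/c6.png

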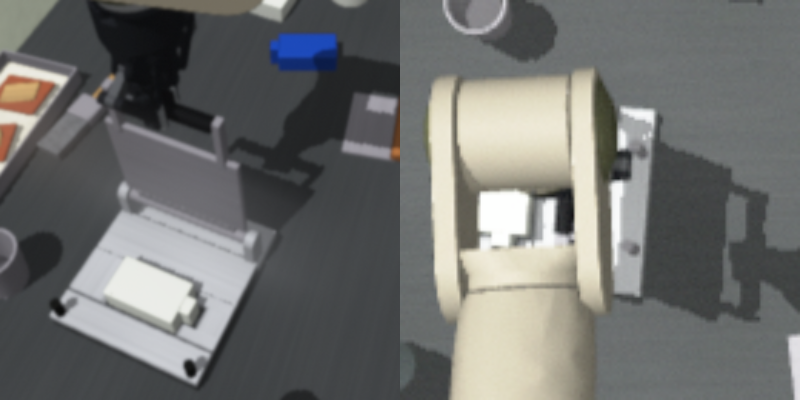

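View pics/w6.png

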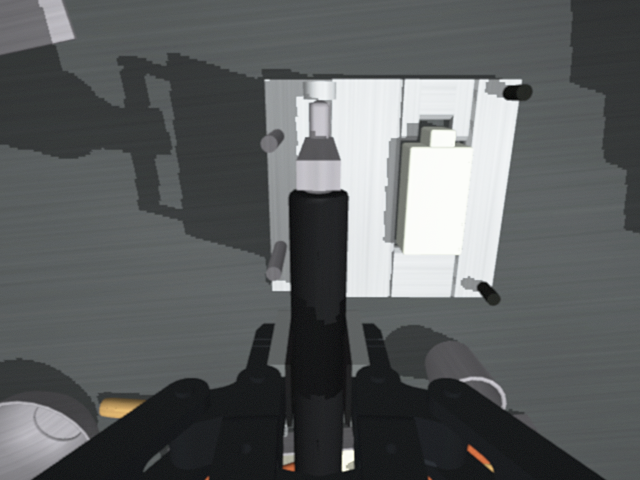

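The lid stands upright. In the wrist view the roller is at column ≈319 and the hinge knob at (319,90). The block is still seated. Check the angle numerically.

```bash
python3 - <<'E'
from h import *
im=load('w6.png'); C=lambda u,v:(u,v)
m=np.array([(-95,75,25),(95,75,25),(-95,-75,25)])/1000
p,r=fit([(im,m,[(522,80),(488,298),(265,80)])],[.5528,.2195,-.0966]); print(p,np.degrees(p[2]),r)
for p in ([.5528,.2195,-.0966],p):
  c,s=np.cos(p[2]),np.sin(p[2])
  W=lambda x,y,z:[p[0]+c*x-s*y,p[1]+s*x+c*y,z]
  print('hinge',proj(im,[W(-.08,-.085,.06)]).round(1),'roller a=86,88,90,92,94',[proj(im,[W(-.056,-.085+.205*np.cos(np.radians(a)),.06+.205*np.sin(np.radians(a)))])[0].round(1).tolist() for a in (86,88,90,92,94)])
print(np.degrees(np.arcsin(.0007/.205)))
E
```

```text
[ 0.55361956  0.21654043 -0.09824574] -5.629066243770735 [-3.1  0.1 -0.1 -0.5 64.3  0.1]
hinge [[320.3  99.1]] roller a=86,88,90,92,94 [[372.0, 189.8], [347.8, 190.1], [323.4, 190.2], [299.0, 190.2], [274.8, 189.9]]
hinge [[316.5 100.5]] roller a=86,88,90,92,94 [[362.4, 193.1], [338.3, 193.4], [313.9, 193.5], [289.6, 193.4], [265.5, 193.1]]
0.1956445053614444
```

Vision says about 90.3° and kinematics about 90.2°, so I nudge +0.8 mm, let it settle and check.

```bash
python3 -m crank '[0,0,0,0,0.0004,0,5, 0,0,0,0.0001,0.0004,0,5, 0,0,0,0,0,0,5, 0,0,0,0,0,0,5, 0,0,0,0,0,0,5, 0,0,0,0,0,0,5, 0,0,0,0,0,0,5, 0,0,0,0,0,0,5]'
python3 - <<'E'
from h import *
o=observe(); print(o['position'],np.round(o['qvel'],2)); print(close_job())
E
```

```text
time_s: 20.5
position: [0.5452, 0.1351, 0.2615]
tool_rot: [[0.096, 0.995, 0.004], [0.995, -0.096, -0.0], [-0.0, 0.004, -1.0]]
ft_force: [5.5, -0.7, 4.6]
grip_width: 0.0162
[0.54516475 0.13514269 0.26154174] [ 0.04 -0.    0.   -0.04 -0.01 -0.06]
the job is handed in; nothing more can be done
None
```

I seated the white block with the nose in the press pocket and let go of it. I then gripped the handle roller, swung the lid up slowly, and handed the job in at 20.5 s while still holding it upright.

**Block:** it reached the floor at the expected height with about 10 N of contact force. The views afterwards show it flat, with its nose in the slot, and the last pictures show it still there.

**Lid:** before the final 0.8 mm nudge, the arm's measured travel gave about 90.2° and the wrist picture about 90.3°. By travel alone it should now be within about 0.1° of upright. I took no picture after the nudge.

**Hold:** at the end the sideways force was about 0.7 N, the gripper read 16.2 mm on the 18 mm roller, and the arm was still. About 5 N of steady force remained along the roller and vertically.

**Check that disagreed:** a re-fit of the press from the last wrist picture failed on one corner (64 px off), because I misread a rubber-stop tip as a base corner. I discarded it and kept the earlier press fit, which was good to about 1 px.

I moved nothing else on purpose and saw no sign that anything had shifted, but I did not check every item in the last pictures.

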